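# Unlatch the nut tray, tip the nuts to its pouring lip and hold it

### The job

Push the slide latch of the wooden dock along until its spring detent snaps in and the tray is free. Then lift the tray by its wooden bar clear of the dock, tilt it towards the corner with the pouring lip until all three nuts have slid together into that corner, and finish while still holding the tray up in the air, still and clearly tilted (at least 20 degrees) with the lip corner lowest. Keep the nuts in the tray and leave the other things on the counter alone.

Things in the scene. Friction and masses are not known exactly. Their poses are not given: they have to be found in the camera images.
- dock: fixed wooden dock board on the counter, 225 x 205 x 12 mm, with low strips (12 mm above the board) framing the tray. Origin on the counter, below the middle of the docked tray. +x points to the latch side (roughly away from the robot), +y is the way the latch slides to free the tray, z up
- latch (a joint): slide latch on the dock's +x side, in m: 0 to 0.012 at the start (tongue over the tray's lug: locked); grows as it is pushed along the dock's +y, hard stop at 0.050. A spring plunger resists from about 0.034, peak about 8 N at the tab, and snaps in behind the latch's bump at about 0.046, where the latch stays: tray free. Elsewhere about 1.2 N of friction
- latch_tab (a point): middle of the latch's black upright push tab, 24 mm (dock x) x 10 mm (dock y) x 46 mm high; 48 mm above the counter, the tab's top at 68 mm. Moves with the latch, axes as the dock's. Beside it on its -y side, where one pushes, all is free down to 28 mm above the counter
- tray_handle (a point): middle of the tray's light wooden carrying bar; x square to the bar (along the dock's x at the start), y along the bar, z up out of the tray. Bar 14 mm wide (x), 18 mm high, 166 mm long, its centre 85 mm above the tray's underside, 97 mm above the counter at the start; held at its ends by uprights, clear space below
- tray: loose grey plastic tray, 130 (x) x 170 (y) mm outside, floor and walls 3 mm thick, walls 34 mm high, 0.2 to 0.4 kg. Origin under its centre, axes as the handle's. A lug on its +x side lies under the latch's tongue. Carried by its bar
- tray_corner (a point): inner floor corner of the tray at its pouring lip (a small flared lip at the rim): the tray's -x, +y corner, 62 mm to -x, 82 mm to +y and 82 mm below the handle point, in the tray's axes. The tray is smooth: nuts slide on its floor from 9 to 14 degrees of slope, but need up to about 25 degrees where they also rub along a wall
- nut1_center (a point): centre of loose steel hex nut 1 of 3, all alike: about 21 mm across flats (23.6 mm over corners), 12 mm thick, 28 g, lying flat in the tray
- nut2_center (a point): centre of loose steel hex nut 2 of 3, all alike: about 21 mm across flats (23.6 mm over corners), 12 mm thick, 28 g, lying flat in the tray
- nut3_center (a point): centre of loose steel hex nut 3 of 3, all alike: about 21 mm across flats (23.6 mm over corners), 12 mm thick, 28 g, lying flat in the tray
- hammer: steel hammer lying on the counter, a bystander; origin under its middle
- screwdriver: wooden-handled screwdriver lying on the counter, a bystander; origin under its middle
- clamp: red spring clamp lying flat, 24 mm high, a bystander; origin under its middle
- tumbler: steel tumbler standing upright, 72 mm wide, 100 mm high, a bystander; origin under its centre
Mind the look-alikes: they are no part of the job. Leave any blue or pink look-alike of the tray alone.

How it is judged (in metres and radians):
On the way, in this order (a step that is already met when the one before it is completed fails the run):
1. the latch is pushed past its detent, the tray still in the dock (value of joint latch above 0.045 m and height (world z) of tray_handle below 0.12 m), for 0.2 s.
2. the tray is lifted clear of the dock by its bar (height (world z) of tray_handle above 0.15 m and contact force between the fingers and tray above 1 N), for 0.2 s.
At the end, for the whole second after the job is handed in: Latch above 45 mm; fingers hold the tray, still, off the dock, lip corner over 50 mm above the counter and lowest (tray x at least 0.1 rad up, y at least 0.1 rad down), tilt over 0.34 rad; all three nut centres within 70 mm of the inner floor corner at the lip (value of joint latch above 0.045 m and angle between tray_handle's own z axis and vertical above 0.34 rad and angle between tray_handle's own x axis and vertical below 1.47 rad and angle between tray_handle's own y axis and vertical above 1.67 rad and height (world z) of tray_corner above 0.05 m and contact force between the fingers and tray above 1 N and contact force between tray and dock below 0.3 N and linear speed of tray below 0.03 m/s and distance between each of nut1_center, nut2_center, nut3_center and tray_corner below 0.07 m); the arm keeps its last pose, push and grip.
It fails at once if the hammer is disturbed (distance of hammer from where it was at the start of the episode above 0.03 m).
It fails at once if the screwdriver is disturbed (distance of screwdriver from where it was at the start of the episode above 0.03 m).
It fails at once if the clamp is disturbed (distance of clamp from where it was at the start of the episode above 0.03 m).
It fails at once if the tumbler is disturbed (distance of tumbler from where it was at the start of the episode above 0.03 m).
It fails at once if a nut falls out of the tray (distance between any of nut1_center, nut2_center, nut3_center and tray_handle above 0.16 m).
It also fails if it takes over 54 s, if anything falls off the work surface, if the arm or the gripper's body presses on something with over 40 N, if the wrist force passes 120 N, or if a joint passes its speed limit or range.

### The arm

A 6-joint arm with a two-finger parallel gripper is mounted at the origin on the work surface. World frame = base frame: x ahead of the robot, y to its left, z up, the work surface at z = 0. Lengths are in m, angles in degrees, forces in N, time in s.
With the tool pointing down it reaches from about 0.35 to 0.875 m from the base axis. Payload 4.2 kg.
Tool frame: the origin (TCP) lies midway between the tips of the shut fingers; the grasp point (between the pads) lies 19 mm behind it; z points along the fingers, y is the direction in which the jaws open and shut (so a half turn about z gives the same grasp; the last joint's range is limited). The gripper opens to 87 mm and grips with 3 to 60 N. Pads are 19 mm wide; open, the fingers measure 117 mm over their backs; the gripper's body (75 mm by 190 mm) begins 51 mm behind the grasp point.
Start: joints at [-61.272, 22.042, 0.453, 0, -68.411, -14.817], TCP at [0.15, -0.607, 0.223] pointing down, gripper open.
Joint ranges: [-179.83, 179.83], [-69.29, 118.12], [-61.27, 80.66], [-181.25, 117.63], [-171.15, -9.14], [-177.46, 177.46]. Speed limits (degrees/s): [159.86, 159.86, 180, 180, 180, 180].

### API

Orientations are given as a 3x3 rotation matrix whose columns are the frame's x, y, z axes.
In Python, from station import sense, capture, finish_job gives the robot as it stands. The module is installed in compiled form; this text tells all that it offers.
- The arm moves only by the shell command python3 -m jog 'ROWS' [OPENING]. ROWS is JSON, a list of rows, each a list of 6 numbers: the shift along the tool's x, y, z in cm, then the turn, a rotation vector about the tool's x, y, z in degrees. In form: [[dx, dy, dz, wx, wy, wz], ...]. A call has exactly 5 rows; each row shifts and turns the commanded pose from where the row before left it, along the tool's axes as they then stand; what a row does not reach is not made up. A row lasts 1/12 s, in which the tool goes at most 41.7 mm and 7.16 degrees, less where a joint would pass 70% of its speed; a pose out of reach is approached as far as the arm can. A call is refused whole if a number of a shift passes 4.17 or a number of a turn 7.16, either way. A call with a gripper value outside its range is refused whole. OPENING is the finger opening in cm, from 0 to 8.7, set as the call begins (- or left out, the last holds). The fingers move at their own pace and stop on an object; the grip force is fixed at half the most. Time passes only in rows, so rows that do not move let the fingers close, or fill a call up. It gives the time, the measured TCP pose, the force and the opening at its end, in the units of the state.
- sense(): the state, without advancing time (a new reading comes with each control period).
- capture(name): name is "scene" or "top"; returns a dict with "frame" (384x512x3 uint8, red, green, blue), "fx", "fy", "cx", "cy" (pixels), "dist" ([k1, k2, p1, p2, k3] as OpenCV has them; the pictures are not rectified), "world_to_cam" (4x4, takes a point from world to camera coordinates). Camera axes: x right, y up, looking along -z (the intrinsics and any distortion apply to the point x, -y, -z); pixel columns grow to the right and rows downward; lengths in m; the calibration is good to about 2 mm. A picture is of the moment at which its call begins. There is no depth.
- finish_job(): hands the job in, once; it reports no verdict.
The state is a dict: "time_s": time; "joints": joint angles; "joint_velocities": joint speeds; "effort": joint torques, N m; "tcp_pos": TCP position; "ee_rot": TCP orientation; "wrist_force": force on the tool from outside, world axes, zero at the start; "moment": the same for the moment, N m; "gripper_width": opening from 0.0 (shut) to 1.0 (fully open).
Only numpy, scipy, OpenCV 4.12 (cv2) and the standard library are available. Lean on these libraries where they do the work, as an engineer would, in place of code of your own. Each camera call takes 0.05 s, during which the arm holds its last target.

## Working session

There is one attempt and no reset: what is moved stays moved. The work goes in short steps, Python scripts to look and compute and a shell command to move; the robot and the scene stay as the last step left them, time stands still between calls to the robot, and variables do not carry over. Pictures are saved under pics/ and viewed, and the job is handed in when it is done.

```bash
mkdir -p pics
cat > h.py <<'E'
import numpy as np, cv2
from station import sense, capture
def cap(name,out=None):
    c=capture(name)
    if out: cv2.imwrite('pics/'+out,cv2.cvtColor(c['frame'],cv2.COLOR_RGB2BGR))
    return c
def K(c): return np.array([[c['fx'],0,c['cx']],[0,c['fy'],c['cy']],[0,0,1.]])
def pix2z(c,uv,z):
    p=cv2.undistortPoints(np.array([[uv]],float),K(c),np.array(c['dist'],float))[0,0]
    d=np.array([p[0],-p[1],-1.]); M=np.array(c['world_to_cam']); R=M[:3,:3];t=M[:3,3]
    o=-R.T@t; w=R.T@d
    return o+w*(z-o[2])/w[2]
def proj(c,P):
    M=np.array(c['world_to_cam']); q=M[:3,:3]@np.array(P,float)+M[:3,3]
    q=np.array([[q[0],-q[1],-q[2]]])
    return cv2.projectPoints(q,np.zeros(3),np.zeros(3),K(c),np.array(c['dist'],float))[0][0,0]
E
python3 - <<'E'
from h import *
import pickle
a=cap('scene','s0.png');b=cap('top','t0.png')
pickle.dump((a,b),open('c0.pkl','wb'))
for c in(a,b):
    M=np.array(c['world_to_cam']);print(c['fx'],c['dist'],-M[:3,:3].T@M[:3,3],M[:3,:3].round(2).tolist())
print(sense())
E
```

```text
417.6537421246841 [-0.0885002  0.         0.         0.         0.       ] [ 1.05486238 -0.4184208   0.89406971] [[0.55, 0.83, 0.01], [-0.6, 0.39, 0.7], [0.58, -0.39, 0.71]]
463.3944692891187 [-0.01109977  0.          0.          0.          0.        ] [0.14904003 0.02860111 1.33900913] [[-0.02, -1.0, -0.0], [0.98, -0.02, 0.2], [-0.2, -0.0, 0.98]]
{'time_s': 0.1, 'joints': array([-6.12723148e+01,  2.20856657e+01,  3.87114999e-01, -2.22403181e-02,
       -6.84107113e+01, -1.48185257e+01]), 'joint_velocities': array([-0.01403724, -0.12832955,  0.14172988,  0.10402437, -0.02363529,
       -0.00935669]), 'effort': array([-3.25478604e-04, -3.91687953e+01,  1.87934482e+01,  4.23194423e+00,
        1.34244002e-02, -7.45159923e-05]), 'tcp_pos': array([ 0.15013428, -0.60614976,  0.22158085]), 'ee_rot': array([[-9.70712430e-01, -2.40243665e-01, -6.00063482e-04],
       [-2.40244374e-01,  9.70710685e-01,  1.84571757e-03],
       [ 1.39066081e-04,  1.93582286e-03, -9.99998117e-01]]), 'wrist_force': array([ 0.30886315, -0.06639898,  0.03820673]), 'moment': array([ 0.0055296 , -0.00692559, -0.0005008 ]), 'gripper_width': 0.9992308046919449}
```

View pics/s0.png

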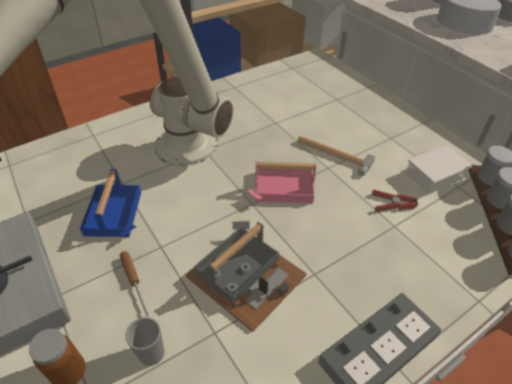

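View pics/t0.png

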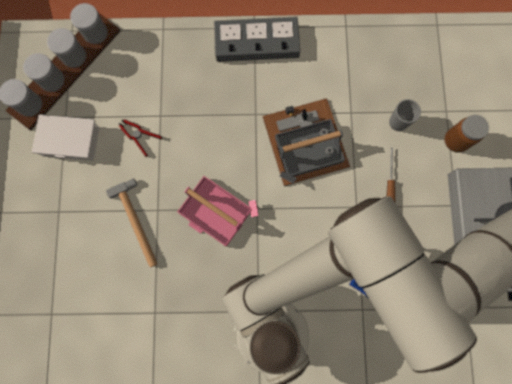

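The scene view shows the dock with the grey tray around (250,270). In the top view it is around (307,142). The pink and blue trays are the decoys. I'll enlarge both.

Run:
```python
import cv2
a=cv2.imread('pics/s0.png')[210:335,170:320];cv2.imwrite('pics/s0c.png',cv2.resize(a,None,fx=5,fy=4.8,interpolation=cv2.INTER_CUBIC))
a=cv2.imread('pics/t0.png')[90:195,255:365];cv2.imwrite('pics/t0c.png',cv2.resize(a,None,fx=5.5,fy=5.5,interpolation=cv2.INTER_CUBIC))
```

```text
(no output)
```

View pics/s0c.png

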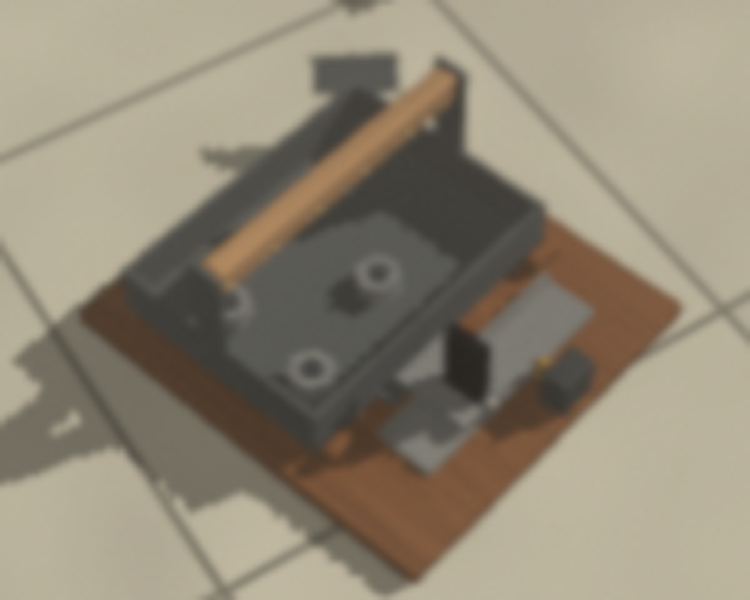

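View pics/t0c.png

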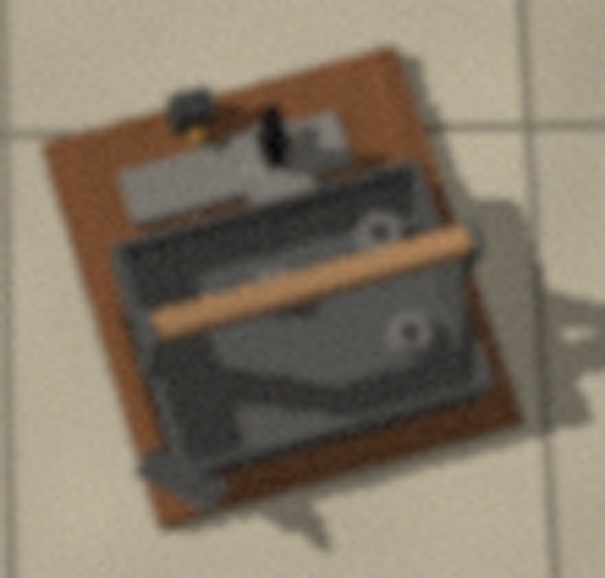

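Bar ends in the top crop are at (155,322) and (472,240). The dock corners are at (390,48), (48,147), (162,525) and (520,420), and the tab is at (272,135). In the scene crop, the tab is at (467,360) and the bar ends are at about (215,270) and (448,72).

```bash
cat > m.py <<'E'
from h import *
import pickle
a,b=pickle.load(open('c0.pkl','rb'))
T=lambda u,v:((u+.5)/5.5-.5+255,(v+.5)/5.5-.5+90)
S=lambda u,v:((u+.5)/5-.5+170,(v+.5)/4.8-.5+210)
e1=pix2z(b,T(155,324),.104);e2=pix2z(b,T(472,242),.104);print('bar top',e1,e2,np.linalg.norm(e1-e2),(e1+e2)/2, np.degrees(np.arctan2(*(e1-e2)[[1,0]])))
f1=pix2z(a,S(218,270),.104);f2=pix2z(a,S(450,72),.104);print('bar scene',f1,f2,np.linalg.norm(f1-f2),(f1+f2)/2,np.degrees(np.arctan2(*(f1-f2)[[1,0]])))
q=[pix2z(b,T(*p),.012) for p in[(390,48),(48,147),(162,525),(520,420)]]
for i in range(4):
    d=q[(i+1)%4]-q[i];print(q[i],np.linalg.norm(d),np.degrees(np.arctan2(d[1],d[0])))
print('center',sum(q)/4)
q=[pix2z(a,S(*p),.012) for p in[(415,580),(685,307)]]
d=q[1]-q[0];print(q,np.linalg.norm(d),np.degrees(np.arctan2(d[1],d[0])))
print('tab top', pix2z(b,T(270,115),.068),pix2z(a,S(468,336),.068))
print('tab mid', pix2z(b,T(272,137),.048),pix2z(a,S(467,362),.048))
for n,p in(('tumbler',(405,103)),):
    print(n,pix2z(b,p,.1))
for nm,p in (('n',(382,230)),('n',(408,332))): print(nm,pix2z(b,T(*p),.027))
for nm,p in (('n',(379,272)),('n',(313,370)),('n',(232,302))): print(nm,pix2z(a,S(*p),.027))
E
python3 m.py
```

```text
bar top [ 0.50554662 -0.03749461  0.104     ] [ 0.54591207 -0.19900433  0.104     ] 0.16647749913720813 [ 0.52572934 -0.11824947  0.104     ] 104.03224627474636
bar scene [ 0.55054266 -0.19141486  0.104     ] [ 0.50591712 -0.03469327  0.104     ] 0.16295120073820024 [ 0.52822989 -0.11305406  0.104     ] -74.10601169161986
[ 0.68823708 -0.17642906  0.012     ] 0.19767021600952375 105.97880326810272
[0.63382208 0.01360389 0.012     ] 0.22008756374513294 -165.03023576913992
[ 0.42120379 -0.04324677  0.012     ] 0.20077999421602954 -74.3259425006987
[ 0.47544742 -0.23656059  0.012     ] 0.2211226782664765 15.779587578350995
center [ 0.55467759 -0.11065813  0.012     ]
[array([ 0.69327021, -0.1772975 ,  0.012     ]), array([0.63954914, 0.01936125, 0.012     ])] 0.2038642107354589 105.2786731164297
tab top [ 0.6291023  -0.10293797  0.068     ] [ 0.62386121 -0.10294663  0.068     ]
tab mid [ 0.62423777 -0.1056356   0.048     ] [ 0.62551919 -0.10407622  0.048     ]
tumbler [ 0.63466672 -0.38735475  0.1       ]
n [ 0.57821274 -0.16512375  0.027     ]
n [ 0.52107315 -0.17647651  0.027     ]
n [ 0.54603746 -0.10258086  0.027     ]
n [ 0.57850326 -0.16073691  0.027     ]
n [ 0.52235028 -0.17324393  0.027     ]
```

The two views agree: handle at about (0.527,-0.116) and tab at about (0.625,-0.104). The dock +y axis is at about 105°, so the tool is nearly aligned with it already. I'll close the gripper and travel to 45 mm on the tab's -y side, staying high.

```bash
cat >> h.py <<'E'
YAW=np.radians(105.2)
EY=np.array([np.cos(YAW),np.sin(YAW),0]);EX=np.array([np.sin(YAW),-np.cos(YAW),0])
def go(P):
    s=sense();d=s['ee_rot'].T@(np.array(P)-s['tcp_pos'])*100
    print('need cm',d.round(2),'pos',s['tcp_pos'].round(4),'t',s['time_s'],'yawy',np.degrees(np.arctan2(s['ee_rot'][1,1],s['ee_rot'][0,1])).round(2),'F',s['wrist_force'].round(2),'w',s['gripper_width'])
E
python3 -c "
from h import *
go([.637,-.1475,.2])"
python3 -m jog '[[-3.5,1.95,0,0,0,-1.3],[-3.5,1.95,0,0,0,0],[-3.5,1.95,0,0,0,0],[-3.5,1.95,0,0,0,0],[-3.5,1.95,0,0,0,0]]' 0
python3 -m jog '[[-3.5,1.95,0,0,0,0],[-3.5,1.95,0,0,0,0],[-3.5,1.95,0,0,0,0],[-3.5,1.95,0,0,0,0],[-3.5,1.95,0,0,0,0]]'
python3 -m jog '[[-3.5,1.95,0,0,0,0],[-3.5,1.95,0,0,0,0],[-3.5,1.95,0,0,0,0],[-3.5,1.95,0,0,0,0],[0,0,0,0,0,0]]'
python3 -c "
from h import *
go([.637,-.1475,.12])"
```

```text
need cm [-58.28  32.82   2.21] pos [ 0.1501 -0.6061  0.2216] t 0.1 yawy 103.9 F [ 0.31 -0.07  0.04] w 0.9992308046919449
time_s: 0.52
tcp_pos: [0.2949, -0.4657, 0.2221]
ee_rot: [[-0.965, -0.262, -0.0], [-0.262, 0.965, 0.001], [0.0, 0.001, -1.0]]
wrist_force: [1.0, -0.7, 0.7]
gripper_width: 0.705
time_s: 0.93
tcp_pos: [0.4383, -0.3255, 0.2224]
ee_rot: [[-0.965, -0.262, -0.0], [-0.262, 0.965, 0.0], [0.0, 0.0, -1.0]]
wrist_force: [0.1, -1.4, 0.4]
gripper_width: 0.328
time_s: 1.35
tcp_pos: [0.5563, -0.211, 0.2215]
ee_rot: [[-0.963, -0.268, 0.001], [-0.268, 0.963, 0.0], [-0.001, 0.0, -1.0]]
wrist_force: [0.6, -0.6, -0.2]
gripper_width: 0.017
need cm [-9.47  3.96 10.16] pos [ 0.5563 -0.211   0.2215] t 1.35 yawy 105.55 F [ 0.64 -0.59 -0.2 ] w 0.017485173212993057
```

```bash
python3 -m jog '[[-3.16,1.32,0,0,0,0],[-3.16,1.32,0,0,0,0],[-3.16,1.32,0,0,0,0],[0,0,2,0,0,0],[0,0,2,0,0,0]]'
python3 -m jog '[[0,0,2,0,0,0],[0,0,2,0,0,0],[0,0,2,0,0,0],[0,0,0,0,0,0],[0,0,0,0,0,0]]'
python3 - <<'E'
from h import *
go([.637,-.1475,.042])
a=cap('scene','s1.png');b=cap('top','t1.png')
for f,(x,y,w,h) in (('s1',(210,210,130,110)),('t1',(255,70,130,110))):
    i=cv2.imread(f'pics/{f}.png')[y:y+h,x:x+w];cv2.imwrite(f'pics/{f}c.png',cv2.resize(i,None,fx=5,fy=5,interpolation=cv2.INTER_CUBIC))
E
```

```text
time_s: 1.77
tcp_pos: [0.6351, -0.1506, 0.1821]
ee_rot: [[-0.964, -0.265, 0.002], [-0.265, 0.964, 0.0], [-0.002, -0.0, -1.0]]
wrist_force: [-0.3, -0.8, -1.0]
gripper_width: 0.009
time_s: 2.18
tcp_pos: [0.6324, -0.1523, 0.1213]
ee_rot: [[-0.965, -0.263, -0.003], [-0.263, 0.965, -0.0], [0.003, 0.001, -1.0]]
wrist_force: [0.5, 0.6, -0.1]
gripper_width: 0.001
need cm [-0.6   0.34  7.93] pos [ 0.6324 -0.1523  0.1213] t 2.1833 yawy 105.22 F [ 0.51  0.56 -0.11] w 0.0013487244043130376
```

View pics/s1c.png

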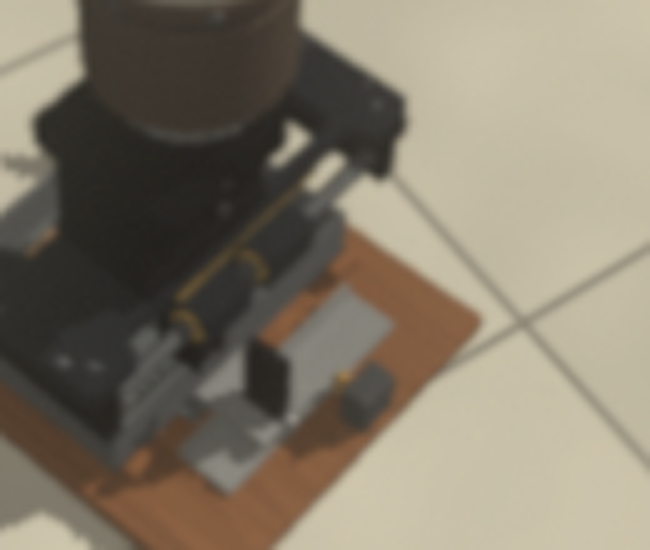

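View pics/t1c.png

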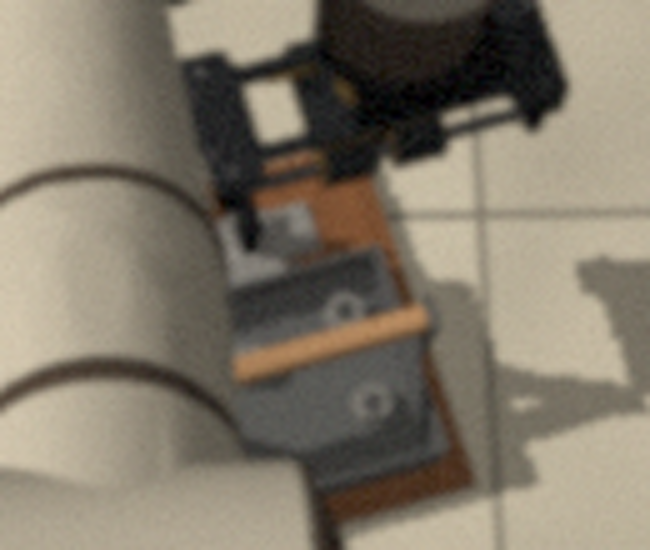

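The fingers hang off to the tab's -y side and the tab is clear in both views. I'll descend to 42 mm and then push along tool +y.

```bash
python3 -m jog '[[-0.5,0,2,0,0,0],[0,0,2,0,0,0],[0,0,2,0,0,0],[0,0,1.9,0,0,0],[0,0,0,0,0,0]]'
python3 -m jog '[[0,0.8,0,0,0,0],[0,0.8,0,0,0,0],[0,0.4,0,0,0,0],[0,0.4,0,0,0,0],[0,0,0,0,0,0]]'
python3 - <<'E'
from h import *
go([.625,-.104,.042])
E
```

```text
time_s: 2.7
tcp_pos: [0.6362, -0.1507, 0.0411]
ee_rot: [[-0.965, -0.262, -0.005], [-0.262, 0.965, 0.001], [0.004, 0.002, -1.0]]
wrist_force: [-0.6, 0.2, 0.7]
gripper_width: 0.002
time_s: 3.12
tcp_pos: [0.6322, -0.1266, 0.045]
ee_rot: [[-0.965, -0.264, 0.002], [-0.264, 0.965, 0.0], [-0.002, -0.0, -1.0]]
wrist_force: [0.5, 0.7, 0.3]
gripper_width: 0.002
need cm [0.1  2.37 0.3 ] pos [ 0.6322 -0.1266  0.045 ] t 3.1167 yawy 105.29 F [0.55 0.72 0.32] w 0.0020475580050310495
```

```bash
python3 -m jog '[[0,0.5,0,0,0,0],[0,0.5,0,0,0,0],[0,0.5,0,0,0,0],[0,0.3,0,0,0,0],[0,0.3,0,0,0,0]]'
python3 -m jog '[[0,0.3,0,0,0,0],[0,0.3,0,0,0,0],[0,0.3,0,0,0,0],[0,0.3,0,0,0,0],[0,0,0,0,0,0]]'
python3 - <<'E'
from h import *
go([.625,-.104,.042])
cap('scene','s2.png');cap('top','t2.png')
i=cv2.imread('pics/s2.png')[210:320,210:340];cv2.imwrite('pics/s2c.png',cv2.resize(i,None,fx=5,fy=5,interpolation=cv2.INTER_CUBIC))
E
```

```text
time_s: 3.53
tcp_pos: [0.6264, -0.1073, 0.0439]
ee_rot: [[-0.965, -0.263, 0.001], [-0.263, 0.965, -0.0], [-0.001, -0.0, -1.0]]
wrist_force: [0.6, -0.5, 1.4]
gripper_width: 0.007
time_s: 3.95
tcp_pos: [0.6229, -0.0953, 0.0435]
ee_rot: [[-0.965, -0.263, -0.0], [-0.263, 0.965, 0.0], [0.0, 0.0, -1.0]]
wrist_force: [1.2, -0.5, -0.1]
gripper_width: 0.001
need cm [ 0.03 -0.89  0.15] pos [ 0.6229 -0.0953  0.0435] t 3.95 yawy 105.23 F [ 1.25 -0.46 -0.09] w 0.0009640966076616828
```

View pics/s2c.png

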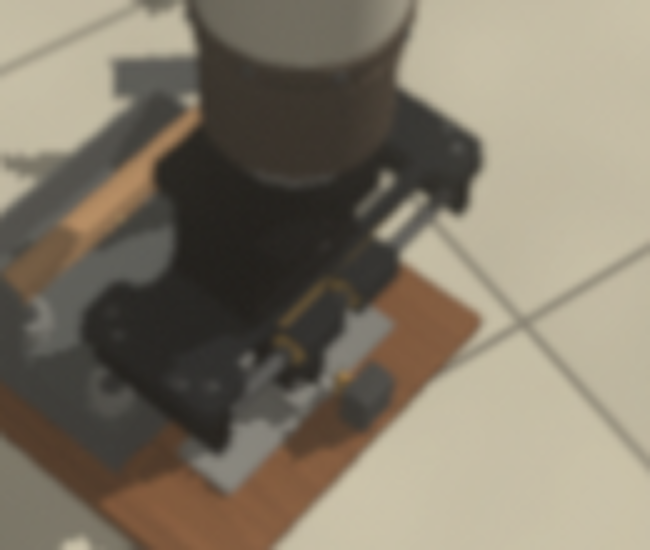

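Run:
```python
from h import *
import pickle
a,b=pickle.load(open('c0.pkl','rb'))
s=sense()
p=proj(a,s['tcp_pos']);print((p-[210,210])*5, proj(b,s['tcp_pos']))
i=cv2.imread('pics/t2.png')[80:160,250:350];cv2.imwrite('pics/t2c.png',cv2.resize(i,None,fx=6,fy=6,interpolation=cv2.INTER_CUBIC))
i=cv2.imread('pics/s2.png')[265:305,240:300];cv2.imwrite('pics/s2d.png',cv2.resize(i,None,fx=12,fy=12,interpolation=cv2.INTER_CUBIC))
```

```text
[276.26816357 367.75038691] [300.49298382 115.64326563]
```

View pics/t2c.png

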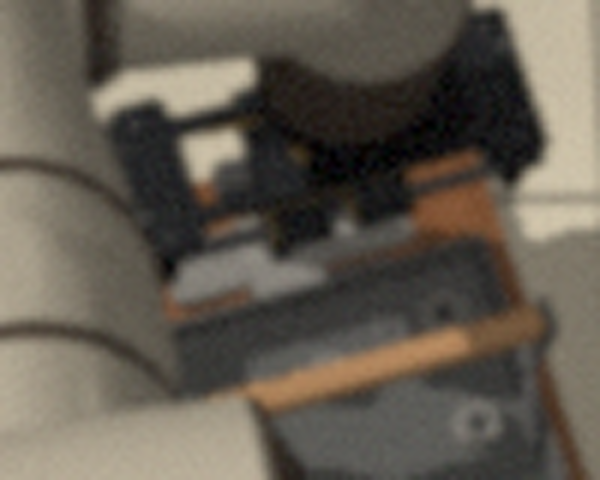

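View pics/s2d.png

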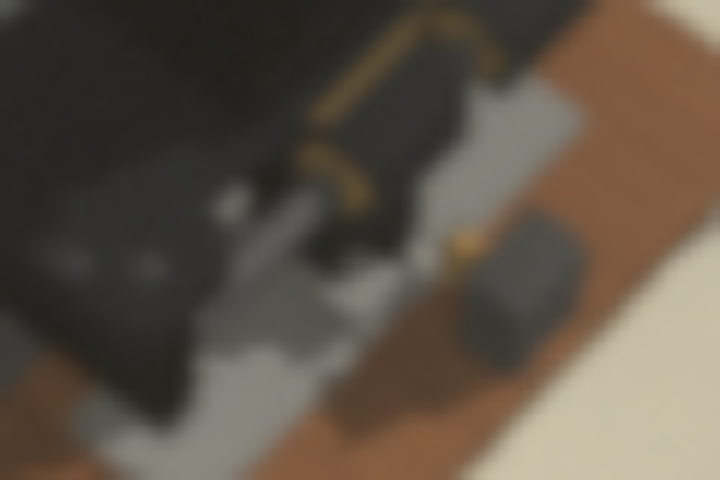

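The bump on the latch moved from about (295,415) to (325,383) in the crop, so the latch is sliding, by roughly 15 mm. I'll keep pushing.

```bash
python3 -m jog '[[0,0.3,0,0,0,0],[0,0.3,0,0,0,0],[0,0.3,0,0,0,0],[0,0.2,0,0,0,0],[0,0,0,0,0,0]]'
python3 - <<'E'
from h import *
go([.625,-.104,.042])
E
python3 -m jog '[[0,0.2,0,0,0,0],[0,0.2,0,0,0,0],[0,0.2,0,0,0,0],[0,0,0,0,0,0],[0,0,0,0,0,0]]'
python3 - <<'E'
from h import *
go([.625,-.104,.042])
E
```

```text
time_s: 4.47
tcp_pos: [0.6201, -0.0869, 0.0432]
ee_rot: [[-0.965, -0.261, -0.0], [-0.261, 0.965, -0.001], [0.001, -0.001, -1.0]]
wrist_force: [2.0, -2.1, 0.9]
gripper_width: 0.008
need cm [-0.03 -1.77  0.12] pos [ 0.6201 -0.0869  0.0432] t 4.4667 yawy 105.15 F [ 1.96 -2.14  0.92] w 0.00841732146371285
time_s: 4.88
tcp_pos: [0.6184, -0.0787, 0.0435]
ee_rot: [[-0.965, -0.263, -0.0], [-0.263, 0.965, 0.0], [0.0, 0.001, -1.0]]
wrist_force: [-0.5, 0.2, -0.6]
gripper_width: 0.006
need cm [ 0.02 -2.62  0.15] pos [ 0.6184 -0.0787  0.0435] t 4.8833 yawy 105.25 F [-0.49  0.16 -0.55] w 0.005760488954948178
```

```bash
python3 -m jog '[[0,0.2,0,0,0,0],[0,0.1,0,0,0,0],[0,0.1,0,0,0,0],[0,0,0,0,0,0],[0,0,0,0,0,0]]'
python3 - <<'E'
from h import *
go([.625,-.104,.042])
cap('scene','s3.png')
i=cv2.imread('pics/s3.png')[210:320,210:340];cv2.imwrite('pics/s3c.png',cv2.resize(i,None,fx=5,fy=5,interpolation=cv2.INTER_CUBIC))
E
```

```text
time_s: 5.3
tcp_pos: [0.618, -0.077, 0.0436]
ee_rot: [[-0.965, -0.262, 0.001], [-0.262, 0.965, -0.002], [-0.0, -0.002, -1.0]]
wrist_force: [2.2, -7.8, -1.8]
gripper_width: 0.005
need cm [ 0.03 -2.79  0.17] pos [ 0.618  -0.077   0.0436] t 5.3 yawy 105.22 F [ 2.24 -7.77 -1.79] w 0.004630409480063499
```

View pics/s3c.png

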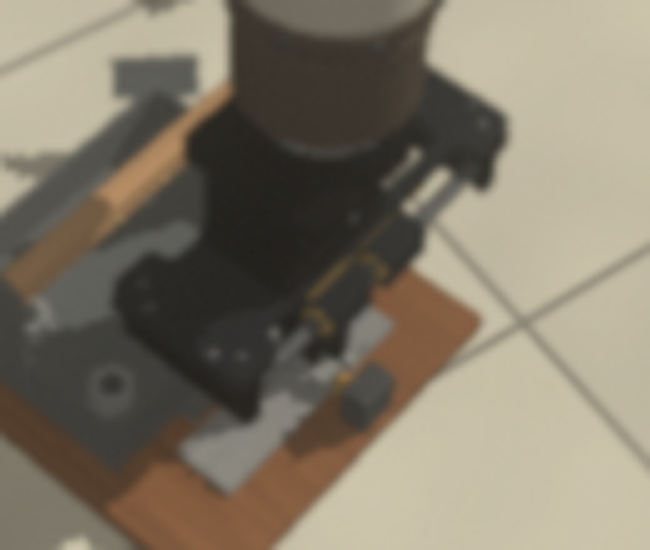

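```bash
python3 -m jog '[[0,0.15,0,0,0,0],[0,0.15,0,0,0,0],[0,0.1,0,0,0,0],[0,0,0,0,0,0],[0,0,0,0,0,0]]'
python3 - <<'E'
from h import *
go([.625,-.104,.042])
E
```

```text
time_s: 5.77
tcp_pos: [0.6177, -0.076, 0.0437]
ee_rot: [[-0.965, -0.262, 0.002], [-0.262, 0.965, -0.005], [-0.001, -0.005, -1.0]]
wrist_force: [4.9, -18.9, -5.0]
gripper_width: 0.003
need cm [ 0.03 -2.89  0.18] pos [ 0.6177 -0.076   0.0437] t 5.7667 yawy 105.2 F [  4.92 -18.87  -5.03] w 0.0029196993828271224
```

19 N with no travel means the latch is at its hard stop, past the snap. I'll back off, raise the arm and check that it stays.

```bash
python3 -m jog '[[0,-0.7,0,0,0,0],[0,-1,0,0,0,0],[0,-1,0,0,0,0],[0,0,-3,0,0,0],[0,0,-3.5,0,0,0]]'
python3 -m jog '[[0,0,-3.5,0,0,0],[0,0,-3.5,0,0,0],[0,0,-3,0,0,0],[0,0,0,0,0,0],[0,0,0,0,0,0]]' 5.5
python3 - <<'E'
from h import *
H=np.array([.5275,-.116,0])
go([.5275,-.116,.2]);print(sense()['joints'].round(1))
cap('scene','s4.png')
i=cv2.imread('pics/s4.png')[210:320,210:340];cv2.imwrite('pics/s4c.png',cv2.resize(i,None,fx=5,fy=5,interpolation=cv2.INTER_CUBIC))
E
```

```text
time_s: 6.18
tcp_pos: [0.6216, -0.0983, 0.1061]
ee_rot: [[-0.965, -0.261, -0.008], [-0.261, 0.965, 0.0], [0.007, 0.002, -1.0]]
wrist_force: [1.4, 0.8, 0.4]
gripper_width: 0.007
time_s: 6.6
tcp_pos: [0.6247, -0.0976, 0.2113]
ee_rot: [[-0.965, -0.263, 0.006], [-0.263, 0.965, 0.001], [-0.006, -0.0, -1.0]]
wrist_force: [-0.1, -0.8, -1.4]
gripper_width: 0.299
need cm [9.87 0.78 1.07] pos [ 0.6247 -0.0976  0.2113] t 6.6 yawy 105.23 F [-0.08 -0.77 -1.36] w 0.2986061539983178
[  5.7  23.    0.3  -0.  -67.  -80.5]
```

View pics/s4c.png

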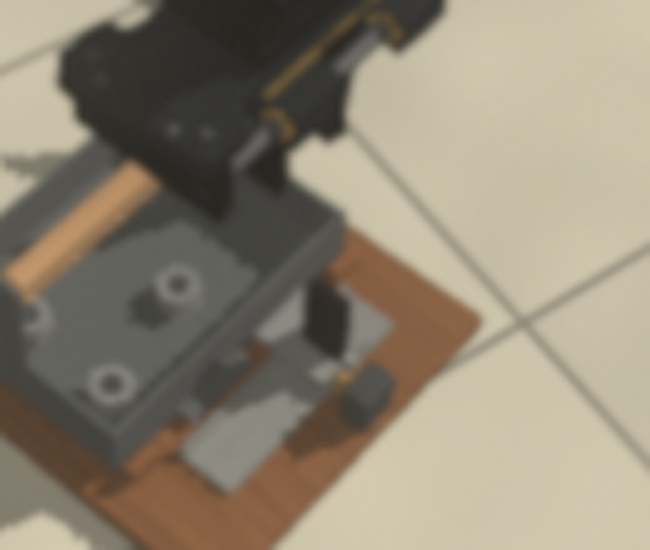

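The tab is now at (327,322) and the lug is exposed, so the latch is holding past the detent. Next I'll move over the bar and rotate the tool by 90°.

```bash
python3 -m jog '[[3.3,0.25,0,0,0,0],[3.3,0.25,0,0,0,0],[3.3,0.25,0,0,0,0],[0,0,0,0,0,-7],[0,0,0,0,0,-7]]'
python3 -m jog '[[0,0,0,0,0,-7],[0,0,0,0,0,-7],[0,0,0,0,0,-7],[0,0,0,0,0,-7],[0,0,0,0,0,-7]]'
python3 -m jog '[[0,0,0,0,0,-7],[0,0,0,0,0,-7],[0,0,0,0,0,-7],[0,0,0,0,0,-7],[0,0,0,0,0,-7]]'
python3 -m jog '[[0,0,0,0,0,-6],[0,0,0,0,0,0],[0,0,0,0,0,0],[0,0,0,0,0,0],[0,0,0,0,0,0]]'
python3 - <<'E'
from h import *
go([.5275,-.116,.078]);print(sense()['joints'].round(1))
cap('scene','s5.png');cap('top','t5.png')
i=cv2.imread('pics/s5.png')[190:310,170:310];cv2.imwrite('pics/s5c.png',cv2.resize(i,None,fx=5,fy=5,interpolation=cv2.INTER_CUBIC))
E
```

```text
time_s: 7.07
tcp_pos: [0.5232, -0.1168, 0.2071]
ee_rot: [[-0.87, -0.493, -0.004], [-0.493, 0.87, 0.0], [0.003, 0.002, -1.0]]
wrist_force: [0.3, 1.1, 1.9]
gripper_width: 0.619
time_s: 7.48
tcp_pos: [0.525, -0.1164, 0.2065]
ee_rot: [[-0.43, -0.903, -0.004], [-0.903, 0.43, 0.0], [0.001, 0.004, -1.0]]
wrist_force: [-0.5, -0.9, 1.0]
gripper_width: 0.634
time_s: 7.9
tcp_pos: [0.525, -0.1164, 0.2065]
ee_rot: [[0.166, -0.986, -0.004], [-0.986, -0.166, 0.0], [-0.001, 0.004, -1.0]]
wrist_force: [0.0, 0.3, -0.2]
gripper_width: 0.632
time_s: 8.32
tcp_pos: [0.5258, -0.1165, 0.208]
ee_rot: [[0.261, -0.965, -0.001], [-0.965, -0.261, 0.0], [-0.0, 0.001, -1.0]]
wrist_force: [-0.1, -0.0, -0.9]
gripper_width: 0.635
need cm [-0.   -0.19 13.  ] pos [ 0.5258 -0.1165  0.208 ] t 8.3167 yawy -164.88 F [-0.12 -0.   -0.86] w 0.6348854336750737
[  4.8  14.3 -13.   -0.  -62.8  10.4]
```

View pics/s5c.png

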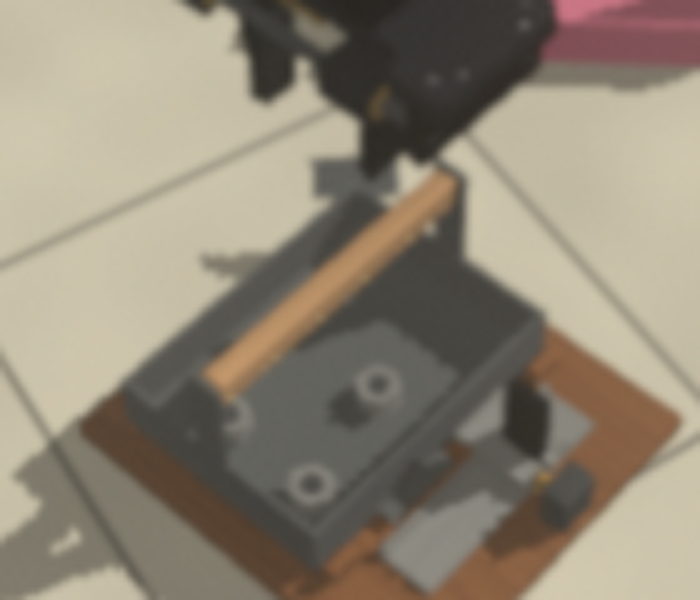

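View pics/t5.png

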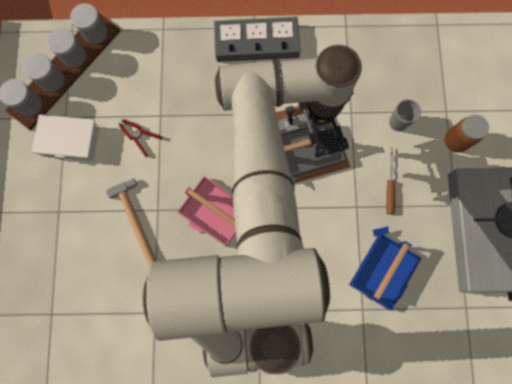

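The jaws straddle the bar. I'll descend 13 cm and close.

```bash
python3 -m jog '[[0,-0.1,3,0,0,0],[0,0,3,0,0,0],[0,0,3,0,0,0],[0,0,2,0,0,0],[0,0,1.9,0,0,0]]'
python3 -m jog '[[0,0,0,0,0,0],[0,0,0,0,0,0],[0,0,0,0,0,0],[0,0,0,0,0,0],[0,0,0,0,0,0]]'
python3 -m jog '[[0,0,0,0,0,0],[0,0,0,0,0,0],[0,0,0,0,0,0],[0,0,0,0,0,0],[0,0,0,0,0,0]]' 0
python3 -m jog '[[0,0,0,0,0,0],[0,0,0,0,0,0],[0,0,0,0,0,0],[0,0,0,0,0,0],[0,0,0,0,0,0]]'
python3 -m jog '[[0,0,0,0,0,0],[0,0,0,0,0,0],[0,0,0,0,0,0],[0,0,0,0,0,0],[0,0,0,0,0,0]]'
python3 -c "
from h import *
go([.5275,-.116,.078])"
```

```text
time_s: 8.83
tcp_pos: [0.5264, -0.1163, 0.078]
ee_rot: [[0.262, -0.965, -0.002], [-0.965, -0.262, -0.0], [-0.0, 0.001, -1.0]]
wrist_force: [-0.0, 0.0, 0.3]
gripper_width: 0.633
time_s: 9.25
tcp_pos: [0.528, -0.1163, 0.0811]
ee_rot: [[0.262, -0.965, 0.003], [-0.965, -0.262, 0.0], [0.001, -0.003, -1.0]]
wrist_force: [-0.4, -0.2, 0.1]
gripper_width: 0.63
time_s: 9.67
tcp_pos: [0.5271, -0.1163, 0.0796]
ee_rot: [[0.262, -0.965, 0.0], [-0.965, -0.262, 0.0], [0.0, -0.0, -1.0]]
wrist_force: [0.2, -0.3, -0.3]
gripper_width: 0.334
time_s: 10.08
tcp_pos: [0.5271, -0.1163, 0.0795]
ee_rot: [[0.262, -0.965, 0.0], [-0.965, -0.262, 0.0], [-0.0, -0.0, -1.0]]
wrist_force: [0.6, 0.5, -0.7]
gripper_width: 0.154
time_s: 10.5
tcp_pos: [0.5271, -0.1163, 0.0795]
ee_rot: [[0.262, -0.965, 0.0], [-0.965, -0.262, 0.0], [0.0, -0.0, -1.0]]
wrist_force: [1.0, 0.6, -1.2]
gripper_width: 0.159
need cm [-0.02 -0.04  0.15] pos [ 0.5271 -0.1163  0.0795] t 10.5 yawy -164.79 F [ 1.02  0.59 -1.19] w 0.15894732825089375
```

The opening is 13.8 mm, which matches the bar. Lifting.

```bash
python3 -m jog '[[0,0,-0.5,0,0,0],[0,0,-1,0,0,0],[0,0,-1.5,0,0,0],[0,0,-1.5,0,0,0],[0,0,-1.5,0,0,0]]'
python3 -m jog '[[0,0,-1.5,0,0,0],[0,0,-1.5,0,0,0],[0,0,-1.5,0,0,0],[0,0,-1.5,0,0,0],[0,0,-1.5,0,0,0]]'
python3 -m jog '[[0,0,-1.5,0,0,0],[0,0,-1.5,0,0,0],[0,0,-1.5,0,0,0],[0,0,-1,0,0,0],[0,0,-0.5,0,0,0]]'
python3 - <<'E'
from h import *
go([.5275,-.116,.078])
cap('scene','s6.png');cap('top','t6.png')
E
```

```text
time_s: 10.92
tcp_pos: [0.5264, -0.1163, 0.1405]
ee_rot: [[0.262, -0.965, -0.001], [-0.965, -0.262, 0.0], [-0.001, 0.001, -1.0]]
wrist_force: [0.1, 0.3, -2.8]
gripper_width: 0.159
time_s: 11.33
tcp_pos: [0.5262, -0.1162, 0.2156]
ee_rot: [[0.262, -0.965, -0.001], [-0.965, -0.262, 0.0], [-0.001, 0.001, -1.0]]
wrist_force: [-0.1, 1.1, -3.4]
gripper_width: 0.158
time_s: 11.75
tcp_pos: [0.5272, -0.1163, 0.2764]
ee_rot: [[0.262, -0.965, 0.002], [-0.965, -0.262, 0.0], [0.0, -0.002, -1.0]]
wrist_force: [1.0, 1.0, -3.0]
gripper_width: 0.156
need cm [-3.000e-02  1.000e-02  1.984e+01] pos [ 0.5272 -0.1163  0.2764] t 11.75 yawy -164.79 F [ 1.02  1.03 -2.99] w 0.1560476497263336
```

View pics/s6.png

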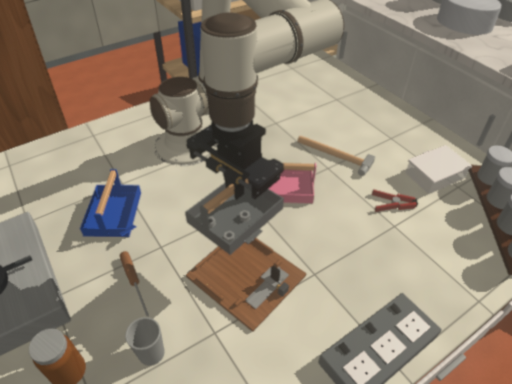

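The tray is up with the nuts in it. I'll tilt equally about tool x and y, in stages.

```bash
python3 -m jog '[[0,0,0,1,1,0],[0,0,0,2,2,0],[0,0,0,2.5,2.5,0],[0,0,0,2.5,2.5,0],[0,0,0,2.5,2.5,0]]'
python3 -m jog '[[0,0,0,2.5,2.5,0],[0,0,0,2.5,2.5,0],[0,0,0,2.5,2.5,0],[0,0,0,2,2,0],[0,0,0,1,1,0]]'
python3 -m jog '[[0,0,0,0,0,0],[0,0,0,0,0,0],[0,0,0,0,0,0],[0,0,0,0,0,0],[0,0,0,0,0,0]]'
python3 - <<'E'
from h import *
go([.5275,-.116,.278]);s=sense();print(s['ee_rot'].round(2),s['joints'].round(1))
a=cap('scene','s7.png');cap('top','t7.png')
i=cv2.imread('pics/s7.png')[120:270,150:310];cv2.imwrite('pics/s7c.png',cv2.resize(i,None,fx=4,fy=4,interpolation=cv2.INTER_CUBIC))
E
```

```text
time_s: 12.27
tcp_pos: [0.5262, -0.1162, 0.2731]
ee_rot: [[0.242, -0.945, 0.222], [-0.953, -0.274, -0.128], [0.182, -0.18, -0.967]]
wrist_force: [0.0, -0.2, -3.4]
gripper_width: 0.162
time_s: 12.68
tcp_pos: [0.5242, -0.1164, 0.2718]
ee_rot: [[0.183, -0.886, 0.427], [-0.918, -0.309, -0.247], [0.351, -0.346, -0.87]]
wrist_force: [-0.6, -1.2, -3.9]
gripper_width: 0.159
time_s: 13.1
tcp_pos: [0.5276, -0.1163, 0.2748]
ee_rot: [[0.181, -0.884, 0.43], [-0.919, -0.308, -0.246], [0.35, -0.351, -0.869]]
wrist_force: [-0.3, 0.1, -3.4]
gripper_width: 0.159
need cm [ 0.09 -0.11 -0.29] pos [ 0.5276 -0.1163  0.2748] t 13.1 yawy -160.8 F [-0.25  0.08 -3.36] w 0.1589488659486656
[[ 0.18 -0.88  0.43]
 [-0.92 -0.31 -0.25]
 [ 0.35 -0.35 -0.87]] [ 13.1  -1.5 -39.3  36.  -35.  -24.7]
```

View pics/s7c.png

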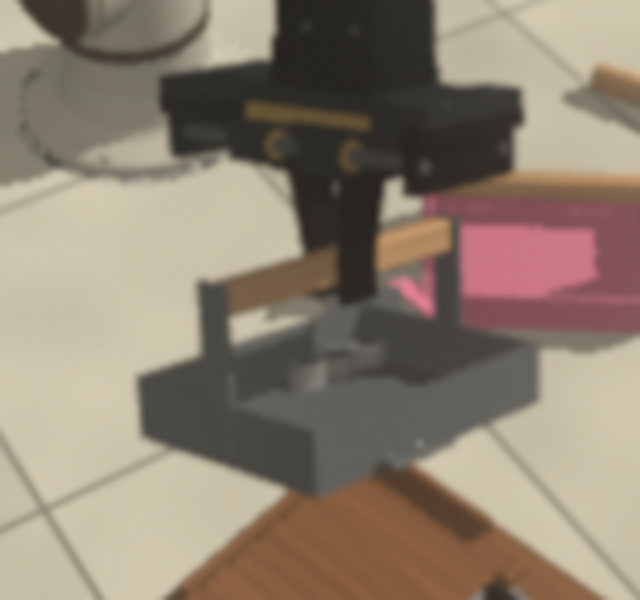

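View pics/t7.png

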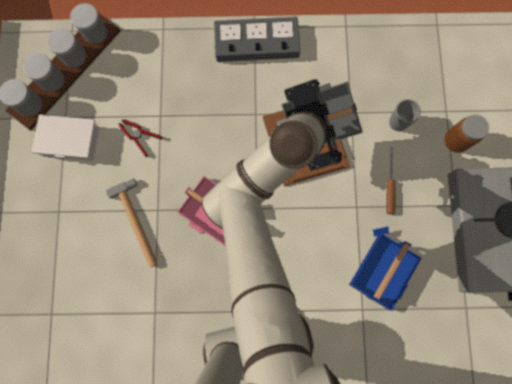

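The nuts are at about (310,375) and (340-380,350) in the crop, partly hidden by the near walls. I'll overlay the tray model, assumed rigid with the tool, to check for slip and find the nuts.

```bash
cat > ov.py <<'E'
from h import *
import sys
def overlay(name,out,box,f=5,beta=0.0):
    c=cap(name);s=sense();R=s['ee_rot']
    # tray axes
    T=np.column_stack([-R[:,1],-R[:,0],-R[:,2]])
    rb=cv2.Rodrigues(np.array([np.radians(beta),0,0]))[0]
    H=s['tcp_pos']-R[:,2]*.019; T=T@rb   # slip about jaw axis
    x,y,w,h=box
    img=cv2.resize(cv2.cvtColor(c['frame'],cv2.COLOR_RGB2BGR)[y:y+h,x:x+w],None,fx=f,fy=f,interpolation=cv2.INTER_CUBIC)
    raw=img.copy()
    P=lambda p:tuple(int(v) for v in (((proj(c,H+T@np.array(p))-[x,y]+.5)*f)-.5))
    def loop(pts,col):
        q=[P(p) for p in pts]
        for i in range(len(q)): cv2.line(img,q[i],q[(i+1)%len(q)],col,1,cv2.LINE_AA)
    for z,col in((-.051,(0,255,0)),(-.085,(0,255,255))):
        loop([(sx*.065,sy*.085,z) for sx,sy in((1,1),(1,-1),(-1,-1),(-1,1))],col)
    loop([(sx*.062,sy*.082,-.082) for sx,sy in((1,1),(1,-1),(-1,-1),(-1,1))],(255,0,0))
    loop([(0,-.083,.009),(0,.083,.009)],(0,0,255))
    cr=np.array([-.062,.082,-.082])
    # 70mm ring at nut-centre height, and 3 possible nut spots
    th=np.radians(np.arange(-90,1,5))
    r=np.sqrt(.07**2-.006**2)
    q=[P(cr+[r*np.cos(t),r*np.sin(t),.006]) for t in th]
    for a,b in zip(q,q[1:]): cv2.line(img,a,b,(255,0,255),1,cv2.LINE_AA)
    cv2.imwrite('pics/'+out+'.png',np.hstack([raw,img]))
    print('tilt',np.degrees(np.arccos(T[2,2])),'xang',np.arccos(T[2,0]),'yang',np.arccos(T[2,1]),'corner',H+T@cr)
    return c,H,T
if __name__=='__main__':
    overlay('scene',sys.argv[1],(175,160,125,100),3.2*2 if 0 else 3.2)
E
python3 ov.py o7
```

```text
tilt 29.690799941655357 xang 1.2129006681368786 yang 1.9285628899644573 corner [ 0.48468995 -0.07557353  0.1694198 ]
```

View pics/o7.png

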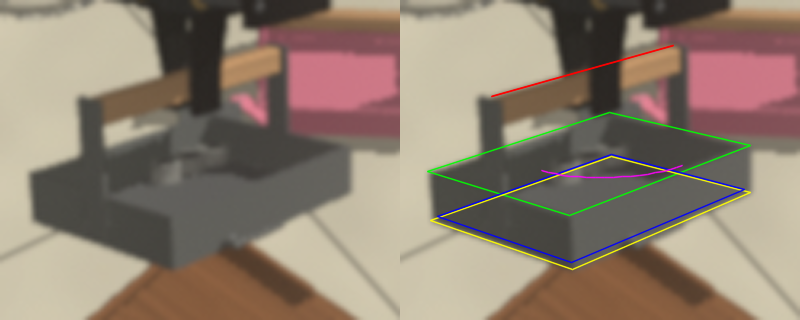

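The model fits the tray, so the grip hasn't slipped. I'll zoom in on the nuts.

Run:
```python
from ov import *
overlay('scene','o8',(212,188,50,45),8)
```

```text
tilt 29.68834916623366 xang 1.212970177902309 yang 1.9285763042082347 corner [ 0.48457632 -0.07559764  0.16937873]
```

View pics/o8.png

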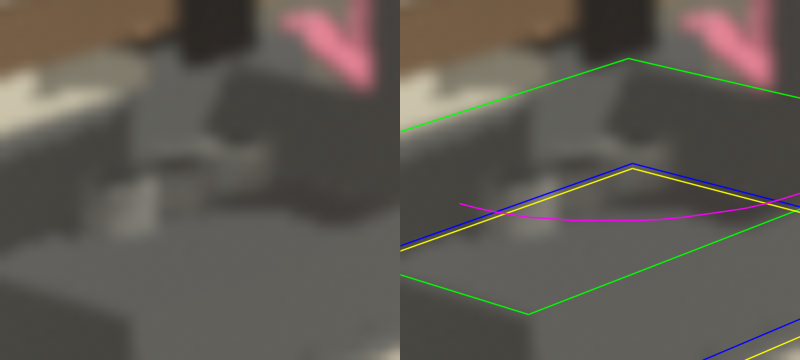

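All three nuts are near the corner. The leftmost one, along the -x wall, is close to the 70 mm ring. I'll tilt further, mostly y-down, and give it a small shake.

```bash
python3 -m jog '[[0,0,0,1,1.5,0],[0,0,0,1.5,2,0],[0,0,0,1.5,2.5,0],[0,0,0,1.5,2,0],[0,0,0,0.5,1,0]]'
python3 -m jog '[[1,0,0,0,0,0],[-1,0,0,0,0,0],[1,0,0,0,0,0],[-1,0,0,0,0,0],[0,0,0,0,0,0]]'
python3 -m jog '[[0,1,0,0,0,0],[0,-1,0,0,0,0],[0,0,0,0,0,0],[0,0,0,0,0,0],[0,0,0,0,0,0]]'
python3 - <<'E'
from ov import *
print(sense()['joints'].round(1),sense()['gripper_width'])
overlay('scene','o9',(175,160,125,100),3.2)
overlay('scene','o10',(205,175,55,50),7)
cap('top','t9.png')
E
```

```text
time_s: 13.72
tcp_pos: [0.5258, -0.1156, 0.273]
ee_rot: [[0.108, -0.833, 0.543], [-0.871, -0.342, -0.353], [0.48, -0.435, -0.762]]
wrist_force: [-1.0, -1.8, -3.7]
gripper_width: 0.159
time_s: 14.13
tcp_pos: [0.5271, -0.1154, 0.274]
ee_rot: [[0.107, -0.833, 0.543], [-0.872, -0.341, -0.351], [0.478, -0.436, -0.762]]
wrist_force: [0.0, 0.1, -4.1]
gripper_width: 0.159
time_s: 14.55
tcp_pos: [0.5271, -0.1162, 0.2745]
ee_rot: [[0.105, -0.833, 0.543], [-0.872, -0.34, -0.353], [0.479, -0.436, -0.762]]
wrist_force: [0.5, -0.3, -2.9]
gripper_width: 0.157
[  6.2  -3.6 -52.3  73.  -25.3 -55.5] 0.15698045448149942
tilt 40.34439672189168 xang 1.1197693027210116 yang 2.0699075736408052 corner [ 0.50087863 -0.08809325  0.16012184]
tilt 40.34521280210412 xang 1.1198093332287113 yang 2.069961661196953 corner [ 0.50082186 -0.08815668  0.16011765]
```

View pics/o9.png

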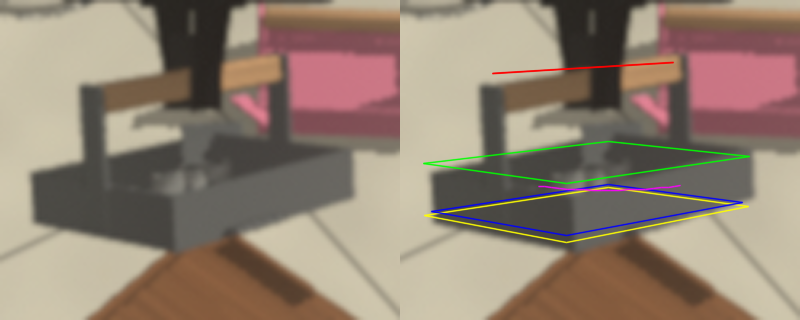

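View pics/o10.png

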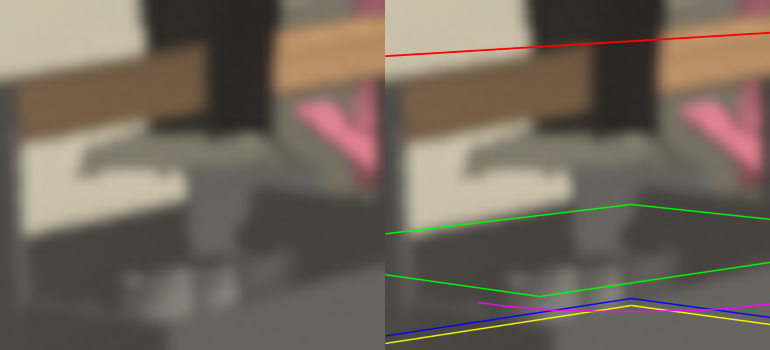

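The tray has slipped a few degrees back about the jaw axis, so the model tilt is too large. The nuts have moved closer together, at (150-270,290). I'll find the slip angle.

Run:
```python
from ov import *
for b in (5,8): overlay('scene',f'ob{b}',(175,160,125,100),3.2,b)
a=cv2.imread('pics/ob5.png')[:,400:];b=cv2.imread('pics/ob8.png')[:,400:];cv2.imwrite('pics/obb.png',np.hstack([a,b]))
```

```text
tilt 36.77827358850034 xang 1.1197819536309823 yang 1.9937519668572592 corner [ 0.49604813 -0.0795838   0.16255083]
tilt 34.784028467412305 xang 1.1197063187375378 yang 1.9476230127741108 corner [ 0.49309938 -0.07461985  0.16440327]
```

View pics/obb.png

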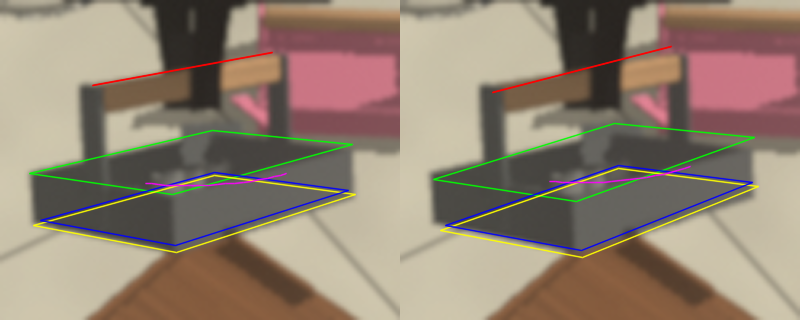

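View pics/t9.png

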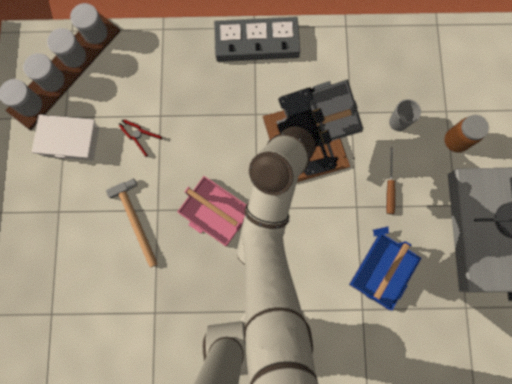

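A slip of about 5° fits the picture, giving an actual tilt of about 37° (x up 26°, y down 24°). Next I'll check nut positions against the 70 mm ring using that pose.

Run:
```python
from ov import *
c,H,T=overlay('scene','o11',(208,190,48,40),16,5)
img=cv2.imread('pics/o11.png')[:,768:]
for k,(dx,dy,col) in enumerate([(.0105,.0105,(0,255,0)),(.0105,.0325,(0,255,255)),(.0325,.0105,(255,255,0)),(.0105,.06,(0,0,255))]):
  for z in(.0,.012):
    q=[]
    for t in np.arange(0,360,20):
        p=np.array([-.062+dx+.0112*np.cos(np.radians(t)),.082-dy+.0112*np.sin(np.radians(t)),-.082+z])
        q.append((proj(c,H+T@p)-[208,190]+.5)*16)
    cv2.polylines(img,[np.array(q,int)],True,col,1,cv2.LINE_AA)
cv2.imwrite('pics/o11b.png',img)
cv2.imwrite('pics/o11a.png',cv2.imread('pics/o11.png')[:,:768])
```

```text
tilt 36.78398857963057 xang 1.1196193664262206 yang 1.9937093356246212 corner [ 0.49612782 -0.07957714  0.16262452]
```

View pics/o11a.png

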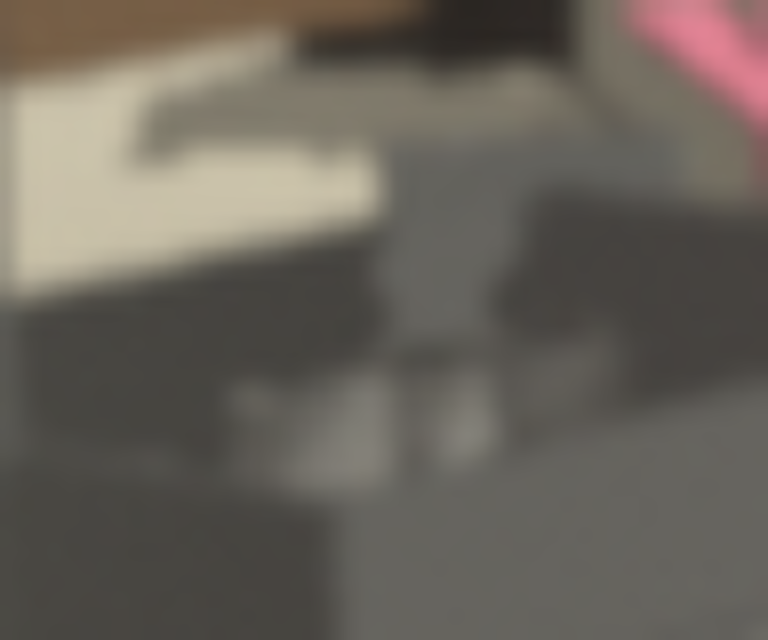

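View pics/o11b.png

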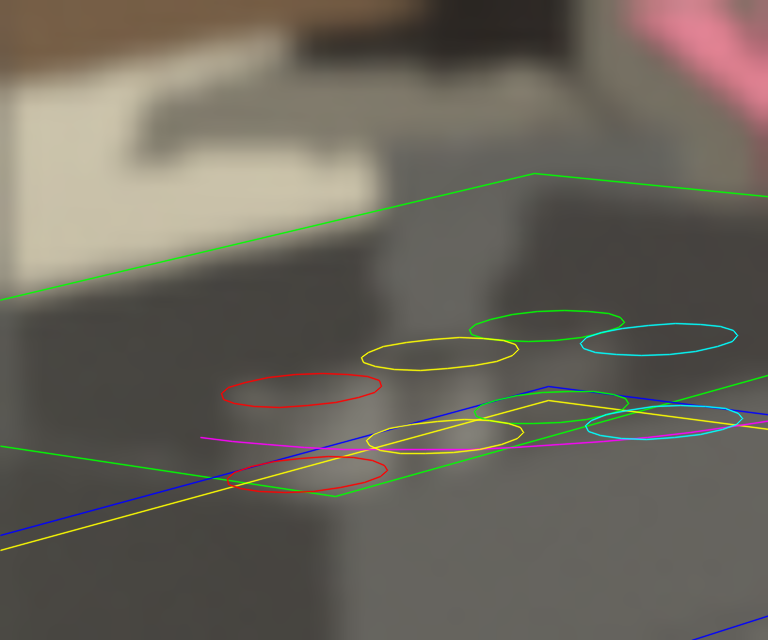

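The nuts match a queue along the -x wall: the green spot, about 33 mm, and the red spot, at about 15, 35 and 60 mm from the corner. All are inside 70 mm. Next I'll check that the slip isn't creeping and look at the latch.

```bash
python3 -m jog '[[0,0,0,0,0,0],[0,0,0,0,0,0],[0,0,0,0,0,0],[0,0,0,0,0,0],[0,0,0,0,0,0]]'
python3 -m jog '[[0,0,0,0,0,0],[0,0,0,0,0,0],[0,0,0,0,0,0],[0,0,0,0,0,0],[0,0,0,0,0,0]]'
python3 -m jog '[[0,0,0,0,0,0],[0,0,0,0,0,0],[0,0,0,0,0,0],[0,0,0,0,0,0],[0,0,0,0,0,0]]'
python3 - <<'E'
from ov import *
overlay('scene','o12',(175,160,125,100),3.2,5)
c=cap('scene','s12.png')
a=cv2.imread('pics/o9.png')[:,:400];b=cv2.imread('pics/o12.png')[:,:400]
g=lambda i:cv2.cvtColor(i,cv2.COLOR_BGR2GRAY).astype(np.float32)[60:260,20:360]
print('diff',cv2.absdiff(a,b).max(),'shift px/3.2',cv2.phaseCorrelate(g(a),g(b)))
i=cv2.imread('pics/s12.png')[150:330,170:330];cv2.imwrite('pics/s12c.png',cv2.resize(i,None,fx=3.3,fy=3.3,interpolation=cv2.INTER_CUBIC))
E
```

```text
time_s: 15.27
tcp_pos: [0.5271, -0.1163, 0.2746]
ee_rot: [[0.105, -0.833, 0.543], [-0.872, -0.34, -0.353], [0.479, -0.436, -0.762]]
wrist_force: [0.9, 0.8, -4.1]
gripper_width: 0.161
time_s: 15.68
tcp_pos: [0.5271, -0.1163, 0.2745]
ee_rot: [[0.105, -0.833, 0.543], [-0.872, -0.34, -0.353], [0.479, -0.436, -0.762]]
wrist_force: [0.9, -0.4, -3.5]
gripper_width: 0.159
time_s: 16.1
tcp_pos: [0.5271, -0.1163, 0.2745]
ee_rot: [[0.105, -0.833, 0.543], [-0.872, -0.34, -0.353], [0.479, -0.436, -0.762]]
wrist_force: [0.2, 0.7, -3.2]
gripper_width: 0.158
tilt 36.78615176958021 xang 1.1196252915423106 yang 1.9937639248741572 corner [ 0.49621148 -0.07955297  0.16265434]
diff 23 shift px/3.2 ((0.0008687903328166158, 0.01807835322492224), 0.7952409201727973)
```

View pics/s12c.png

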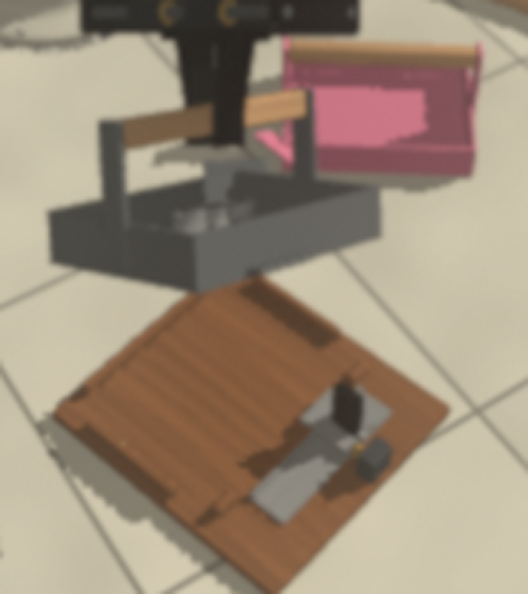

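The tray isn't moving, with no creep over 1.25 s. It is clear of the dock, and the tab is still in the freed position at (347,408). Handing in.

```bash
python3 -c "
from station import finish_job
print(finish_job())"
```

```text
the job is handed in; nothing more can be done
None
```

I freed the tray, lifted it by its bar, tilted it towards the lip corner and handed the job in at about 16 s of the 54 s. `finish_job()` reports no verdict.

- **Latch:** I pushed it until it stood firm at its hard stop, with about 19 N and no further travel. Pictures afterwards show the tab still in the freed position.
- **Grip and lift:** The gripper closed to 13.8 mm on the 14 mm bar. After tilting, the lip corner was about 0.16 m above the counter.
- **Tilt:** The tray slipped about 5° in the fingers during the last stage of tilting. The tool is at 40°, but fitting the tray in the picture gives about 37° (tray x up about 26°, y down about 24°), so it is still well past 20°. Pictures before and after a hold of 1.25 s showed no further movement.
- **Nuts:** All three lie in a row along the -x wall at the lip corner, about 15, 35 and 60 mm from it against the 70 mm limit. This is the least certain check. I read it from a single oblique view with the near walls hiding part of the nuts, and the arm blocked the top camera.
- **Bystanders:** None of them looked moved in the last top view, and I saw no sign of contact.

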